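Check the press screw with a comb leaf

TASK

Take the shorter of the two thread comb leaves from the wooden rack and seat its teeth into the threads along the top of the fruit-press screw, feeling gently for the grooves until it sits fully home and flat. Press it down lightly there for a second, then put the leaf back upright in the rack slot it came from and let go. Never push it hard against the screw, and leave everything else where it is.

Things in the scene. Friction and masses are not known exactly. Their poses are not given: they have to be found in the camera images.
- short_grip (a point): Centre of the shorter comb leaf's wooden grip; use this leaf. It stands on edge in a rack slot, teeth down. Grip 44 long (x) x 14 thick (y) x 28 high (z); below it a steel blade 52 x 5 x 24, then five teeth at 10 pitch, 4 deep, flat tips 3.2 wide, flanks 15 degrees off vertical. Tooth tips 42 below this point, blade's lower edge 38 below. x along the teeth, z up. About 80 g
- long_grip (a point): Centre of the wooden grip of the longer comb leaf, the wrong one, to be left alone: same build and height, but grip 74 x 14 x 28, blade 84 x 5 x 24, teeth at 14 pitch. It stands in the other slot of the rack. Same axes
- rack: Fixed wooden rack. Origin: centre of underside. Board 90 (x) x 150 (y) x 8 with two slots along x, 60 long, at y = +38 and -38, each 8 wide between two rails 8 wide, their tops 22 above the table. The leaves stand on the board in the slots, blades along x; which leaf is in which slot varies
- screw_top (a point): Point fixed to the cradle, midway between its saddles, level with the thread crests on top of the screw (66 above table). x along the screw, z up. Grooves lie square to x (within 5 degrees), but where along x they lie is NOT given by this point, differs each time, and must be felt. On a crest a leaf stands 4 too high; fully home its blade edge lies on the crests, grip centre 38 above this point
- cradle: Fixed wooden cradle with the steel press screw in it, which is rigid and does not turn. Origin: centre of underside; x along the screw. Screw: axis 46 above table, crest diameter 40, thread 4 deep, pitch 10, flat crests 3.7 wide, grooves 6.3 wide at the top, threaded to x = +-52. Board 210 x 90 x 14, saddles at x = +-83, tops 48 high. Cross handle 150 wide at x = -120, level with the axis
- tall_jar_mid (a point): Middle of a closed glass jar, 84 diameter, 130 high, bystander
- squat_jar_mid (a point): Middle of a low closed glass jar, 90 diameter, 85 high, bystander
- cups_mid (a point): Middle of an upside-down stack of clear cups, 90 diameter, 118 high, bystander
- band_mid (a point): Middle of an aluminium jar band lying flat, 86 diameter, 16 high, bystander
- lid_mid (a point): Middle of a flat jar lid, 82 diameter, 4 thick, bystander
- driver_grip (a point): Grip of a screwdriver lying on the table, bystander
- bowl_rim (a point): Centre of the mouth of a white bowl, 120 diameter, 50 high, bystander
Things that resemble listed ones, but are neither listed nor needed, are in the scene too. There is more than one size of the rack; the job needs the smallest. Leave any purple look-alike of the part that bears short_grip alone.

How it is judged:
On the way:
1. the short leaf sits fully home and flat in the threads on top of the screw, under a light press (z of short_grip in the frame of screw_top between 0.036 and 0.0393 m and y of short_grip in the frame of screw_top between -0.005 and 0.005 m and x of short_grip in the frame of screw_top between -0.035 and 0.035 m and angle between short_grip's own z axis and vertical below 0.05 rad and angle between the x axis of short_grip and the x axis of screw_top, either way round below 0.08 rad and contact force between short_leaf and cradle above 2 N), for 0.5 s.
At the end, for the whole second after the job is handed in: After its light press fully home in the threads, the short leaf is back down in its own rack slot: grip centre within 20 mm of where it started and less than 55 mm above the table, tilted less than 0.3 rad, at rest and released (distance of short_grip from where it was at the start of the episode below 0.02 m and z of short_grip in the frame of rack below 0.055 m and angle between short_grip's own z axis and vertical below 0.3 rad and linear speed of short_leaf below 0.02 m/s and not (contact force between short_leaf and the fingers above 0.05 N)); the robot touches nothing.
It fails at once if the leaf is pushed against the screw or cradle with more than 25 N (contact force between short_leaf and cradle above 25 N).
It fails at once if a bystander is moved (distance of any of long_grip, tall_jar_mid, squat_jar_mid, cups_mid, band_mid, lid_mid, driver_grip, bowl_rim from where it was at the start of the episode above 0.02 m).
It also fails if it takes over 72 s, if anything falls off the work surface, if the arm or the gripper's body presses on something with over 40 N, if the wrist force passes 120 N, or if a joint passes its speed limit or range.

ROBOT

A 6-joint arm with a two-finger parallel gripper is mounted at the origin on the work surface. World frame = base frame: x ahead of the robot, y to its left, z up, the work surface at z = 0. Lengths are in m, angles in rad, forces in N, time in s.
With the tool pointing down it reaches from about 0.35 to 0.725 m from the base axis. Payload 4.3 kg.
Tool frame: the origin (TCP) lies on the centre line of the jaws, within the pads' length; the fingertips stand bot.finger_overhang ahead of it and the grasp point (between the pads) lies 8 mm behind it (bot.finger_overhang is the distance from the TCP to the fingertips, in m); z points along the fingers, y is the line along which they close (so a half turn about z gives the same grasp; the last joint's range is limited). The gripper opens to 85 mm and grips with 20 to 120 N. Pads are 22 mm wide; open, the fingers measure 114 mm over their backs; the gripper's body (76 mm by 85 mm) begins 54 mm behind the grasp point. The pads swing forward as they close: fully open they stand 13 mm farther back than shut.
Start: joints at [1.009, 0.377, 0.081, 1.274, 0, 1.46], TCP at [0.251, 0.517, 0.242] pointing down, gripper open.
Joint ranges: [-2.72, 2.72], [-0.84, 1.66], [-1.02, 1.22], [-1.77, 2.12], [-1.37, 1.28], [-3.14, 3.14]. Speed limits (rad/s): [2.57, 2.57, 3.14, 3.14, 3.14, 3.14].

INTERFACE

Orientations are given as a rotation vector (axis times angle).
In Python, from cell import status, read_camera, job, nets, bot gives the robot as it stands. The module is installed in compiled form; this text tells all that it offers.
- The arm moves only by the tool play_rows, never from a script. Its argument "moves" is a list of rows, each an object with "translation": the shift along the tool's x, y, z in mm, a list of three; "spin": the turn about the tool's z in rad. A call has exactly 5 rows; each row shifts and turns the commanded pose from where the row before left it, along the tool's axes as they then stand; what a row does not reach is not made up. A row lasts 1/12 s, in which the tool goes at most 41.7 mm and 7.16 degrees, less where a joint would pass 70% of its speed; a pose out of reach is approached as far as the arm can. A call is refused whole if a number of a shift passes 41.7 or a number of a turn 0.125, either way. A call with a gripper value outside its range is refused whole. "claw" is the closure in counts, from 0 (fully open) to 255 (shut), set as the call begins (left out, the last holds). The fingers move at their own pace and stop on an object; "newtons" is the grip in N (left out, the last holds). Time passes only in rows, so rows that do not move let the fingers close, or fill a call up. It gives the time, the measured TCP pose, the force, the opening and the grip force at its end, in the units of the state.
- status.observe(): the state, without advancing time (a new reading comes with each control period).
- read_camera(name): name is "scene" or "top" or "wrist"; returns a dict with "image" (420x560x3 uint8, blue, green, red), "fx", "fy", "cx", "cy" (pixels), "R" (3x3) and "t" (3): a world point X has camera coordinates R X + t. Camera axes: x right, y down, z forward; pixel columns grow to the right and rows downward; lengths in m; the calibration is good to about 2 mm. A picture is of the moment at which its call begins. There is no depth.
- job.sign_off(): hands the job in; it is judged then, once.
Trained networks look in a picture, given as the dict that the camera call returned (one of the last four; its "shot" number tells which), for a name from the list of things; names that differ only in an ending like _2 or _b are one class to them, and where a whole thing is asked for, a point or a joint stands for the part that bears it (a point fixed in the world has none). Each returns a list of dicts, best first, with "conf" (0 to 1); they miss things now and then, are a little off and sometimes report something else, mostly with a low value. They report only what shows in the picture. A call takes as long as a camera call. They do not tell look-alikes from the thing itself.
- nets.find_in(picture, query): "extent" ([left, top, right, bottom] in pixels, round what is visible of it).
- nets.place_of(picture, query): "uv" ([column, row] in pixels: a listed point, or the origin of a listed thing).
The state is a dict: "t": time; "q": joint angles; "dq": joint speeds; "effort": joint torques, N m; "eef_pos": TCP position; "ee_rot": TCP orientation; "wrist_force": force on the tool from outside, world axes, zero at the start; "torque": the same for the moment, N m; "gripper_width": opening from 0.0 (shut) to 1.0 (fully open); "grip_force": force on a finger pad.
Only numpy, scipy, OpenCV 4.12 (cv2) and the standard library are available. Lean on these libraries where they do the work, as an engineer would, in place of code of your own. Each camera call takes 0.05 s, during which the arm holds its last target. There are 200 camera calls.

## Working session

There is one attempt and no reset: what is moved stays moved. The work goes in short steps, Python scripts to look and compute and a tool call to move; the robot and the scene stay as the last step left them, time stands still between calls to the robot, and variables do not carry over. Pictures are saved under pics/ and viewed, at most 10 in all, crops included, and the job is handed in when it is done.

Besides the shell and the picture viewer there is one more tool, called after ">>>" as name(argument=value, ...) on one line, values as JSON. play_rows: Moves the arm, as the interface text tells. Its arguments: {"type":"object","properties":{"moves":{"type":"array","items":{"type":"object","properties":{"translation":{"type":"array","items":{"type":"number"}},"spin":{"type":"number"}}}},"claw":{"type":"number"},"newtons":{"type":"number"}},"required":["moves"]}

```bash
mkdir -p pics; cat > h.py <<'E'
import numpy as np, cv2
from scipy.spatial.transform import Rotation as Ro
from cell import status, read_camera, job, nets, bot
def ray(p,uv):
    R=np.array(p["R"]);t=np.array(p["t"]);o=-R.T@t
    d=R.T@np.array([(uv[0]-p["cx"])/p["fx"],(uv[1]-p["cy"])/p["fy"],1]);return o,d
def atz(p,uv,z):
    o,d=ray(p,uv);return o+d*(z-o[2])/d[2]
def proj(p,X):
    c=np.array(p["R"])@np.array(X)+np.array(p["t"]);return [p["fx"]*c[0]/c[2]+p["cx"],p["fy"]*c[1]/c[2]+p["cy"]]
def tri(a,b):
    A=np.zeros((3,3));v=np.zeros(3)
    for p,uv in (a,b):
        o,d=ray(p,uv);d=d/np.linalg.norm(d);M=np.eye(3)-np.outer(d,d);A+=M;v+=M@o
    return np.linalg.solve(A,v)
E
python3 - <<'E'
from h import *
np.set_printoptions(precision=3,suppress=True)
print(bot.finger_overhang, status.observe())
H={'short_grip':.05,'long_grip':.05,'rack':0,'screw_top':.066,'cradle':0}
ims=[]
for c in("scene","top"):
    p=read_camera(c);ims.append(p["image"]);cv2.imwrite(f"pics/{c}.png",p["image"])
    for n,z in H.items():
        for r in nets.place_of(p,n)[:5]: print(c,n,np.round(r["uv"]),round(r["conf"],2),atz(p,r["uv"],z))
cv2.imwrite("pics/top_l.png",cv2.resize(ims[1],(800,600)))
cv2.imwrite("pics/scene_l.png",cv2.resize(ims[0],(800,600)))
E
```

```text
0.011 {'t': 0.0, 'q': array([ 1.009,  0.378,  0.08 ,  1.274, -0.   ,  1.46 ]), 'dq': array([-0.002,  0.002, -0.001,  0.001,  0.   ,  0.001]), 'effort': array([ -0.   , -46.36 ,  26.988,   0.021,  -0.   ,   0.   ]), 'eef_pos': array([0.251, 0.517, 0.241]), 'ee_rot': array([-0.703, -3.061,  0.003]), 'wrist_force': array([ 0.003, -0.75 ,  0.077]), 'torque': array([ 0.002, -0.004,  0.056]), 'grip_force': 0.0, 'gripper_width': 1.0017621233438816}
scene short_grip [336. 186.] 0.75 [0.524 0.306 0.05 ]
scene short_grip [319. 206.] 0.61 [0.52  0.214 0.05 ]
scene short_grip [348. 308.] 0.16 [ 0.706 -0.015  0.05 ]
scene long_grip [298. 222.] 0.8 [0.502 0.139 0.05 ]
scene rack [308. 226.] 0.98 [0.51  0.182 0.   ]
scene rack [142. 292.] 0.92 [ 0.288 -0.188  0.   ]
scene rack [242. 162.] 0.82 [0.207 0.311 0.   ]
scene rack [404. 222.] 0.19 [0.718 0.325 0.   ]
scene cradle [230. 354.] 0.86 [ 0.542 -0.202  0.   ]
top short_grip [242. 201.] 0.61 [0.507 0.223 0.05 ]
top short_grip [208. 201.] 0.4 [0.508 0.317 0.05 ]
top long_grip [274. 198.] 0.54 [0.512 0.132 0.05 ]
top rack [389. 278.] 0.8 [ 0.286 -0.187  0.   ]
top rack [261. 201.] 0.71 [0.513 0.172 0.   ]
top rack [211. 314.] 0.57 [0.195 0.316 0.   ]
top screw_top [397. 183.] 0.93 [ 0.546 -0.206  0.066]
top screw_top [259. 203.] 0.68 [0.497 0.175 0.066]
top cradle [391. 191.] 0.68 [ 0.536 -0.208  0.   ]
```

View pics/top_l.png

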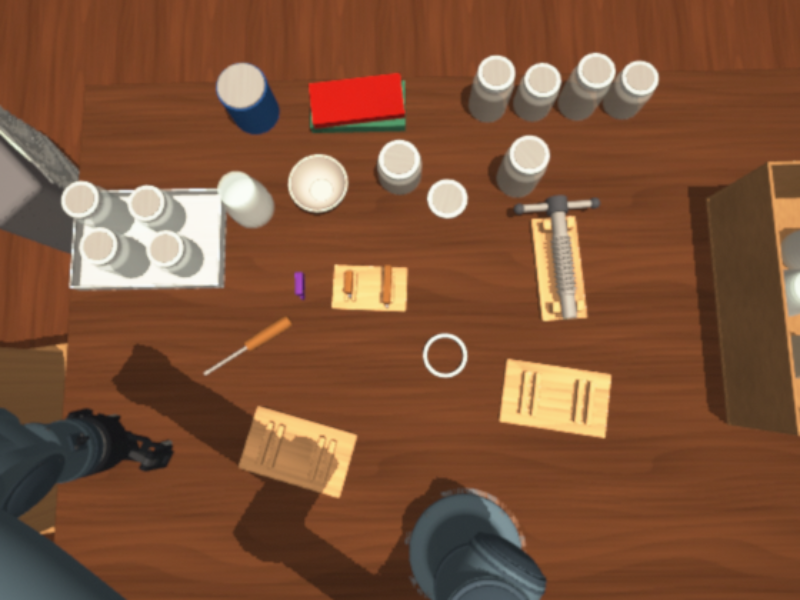

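View pics/scene_l.png

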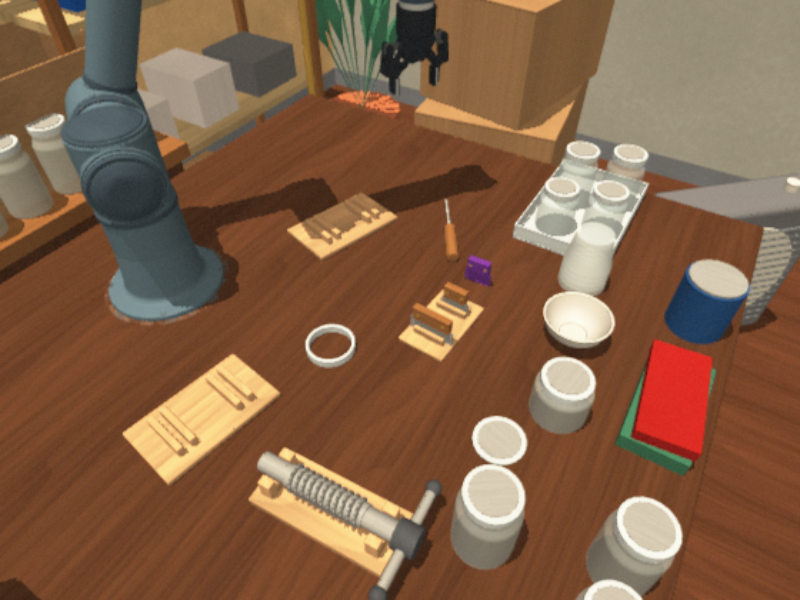

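Candidates for the short leaf in the 800-px top view: the brown leaf at (349,283), the purple look-alike at (299,285) and the longer brown leaf at (387,284). All the racks: smallest (370,288), larger (555,398) and (298,452). I choose the brown leaf at (349,283). I'll move above it and take the close crop there.

>>> play_rows(moves=[{"translation": [0,0,0],"spin": -0.113},{"translation": [0,0,0],"spin": -0.113},{"translation": [0,0,0],"spin": -0.113},{"translation": [0,0,0],"spin": -0.113},{"translation": [0,0,0],"spin": 0}], claw=0, newtons=30)

```text
t: 1.02
eef_pos: [0.2511, 0.5174, 0.2424]
ee_rot: [-0.003, 3.142, 0.0]
wrist_force: [-1.3, -0.4, -0.4]
gripper_width: 1.002
grip_force: 0.0
```

>>> play_rows(moves=[{"translation": [-24,-27,0],"spin": 0},{"translation": [-24,-27,0],"spin": 0},{"translation": [-24,-27,0],"spin": 0},{"translation": [-24,-27,0],"spin": 0},{"translation": [-24,-27,0],"spin": 0}])

```text
t: 1.43
eef_pos: [0.3719, 0.3811, 0.2425]
ee_rot: [0.004, 3.141, 0.001]
wrist_force: [-0.6, 0.4, -0.1]
gripper_width: 1.001
grip_force: 0.0
```

>>> play_rows(moves=[{"translation": [-24,-27,0],"spin": 0},{"translation": [-24,-27,0],"spin": 0},{"translation": [-24,-27,0],"spin": 0},{"translation": [-24,-27,0],"spin": 0},{"translation": [-24,-27,0],"spin": 0}])

```text
t: 1.85
eef_pos: [0.4921, 0.2459, 0.2425]
ee_rot: [0.005, 3.141, 0.001]
wrist_force: [0.3, 0.4, 0.7]
gripper_width: 1.001
grip_force: 0.0
```

>>> play_rows(moves=[{"translation": [-10,-13,0],"spin": 0},{"translation": [-10,-13,0],"spin": 0},{"translation": [0,0,0],"spin": 0},{"translation": [0,0,0],"spin": 0},{"translation": [0,0,0],"spin": 0}])

```text
t: 2.27
eef_pos: [0.5106, 0.2219, 0.2423]
ee_rot: [-0.001, -3.141, -0.001]
wrist_force: [-1.0, 0.7, 0.1]
gripper_width: 1.003
grip_force: 0.0
```

```bash
python3 - <<'E'
from h import *
np.set_printoptions(precision=4,suppress=True)
s=status.observe();print(s['t'],s['eef_pos'],s['ee_rot'],s['wrist_force'])
ps={}
for c in("wrist","scene","top"):
    p=read_camera(c);ps[c]=p
    for n,z in (('short_grip',.05),('long_grip',.05),('rack',0)):
        for r in nets.place_of(p,n)[:3]: print(c,n,np.round(r["uv"]),round(r["conf"],2),atz(p,r["uv"],z))
cv2.imwrite("pics/w1.png",ps["wrist"]["image"]); print(proj(ps["wrist"],[.51,.22,.05]))
E
```

```text
2.2667 [0.5106 0.2219 0.2423] [-0.0012 -3.1412 -0.0008] [-0.9557  0.7274  0.0822]
wrist short_grip [280. 192.] 0.72 [0.516  0.2172 0.05  ]
wrist short_grip [385. 192.] 0.68 [0.5156 0.313  0.05  ]
wrist long_grip [197. 184.] 0.74 [0.5086 0.1412 0.05  ]
wrist rack [244. 180.] 0.61 [0.5142 0.179  0.    ]
scene short_grip [338. 183.] 0.75 [0.5238 0.321  0.05  ]
scene short_grip [320. 208.] 0.66 [0.5254 0.2116 0.05  ]
scene short_grip [230. 343.] 0.4 [ 0.5454 -0.2001  0.05  ]
scene long_grip [303. 223.] 0.57 [0.5134 0.1428 0.05  ]
scene long_grip [405. 224.] 0.18 [0.7264 0.2707 0.05  ]
scene rack [241. 158.] 0.91 [0.1946 0.3224 0.    ]
scene rack [307. 226.] 0.63 [0.5076 0.1792 0.    ]
scene rack [145. 290.] 0.61 [ 0.2898 -0.1818  0.    ]
top short_grip [393. 184.] 0.4 [ 0.5484 -0.2013  0.05  ]
top long_grip [272. 198.] 0.43 [0.5137 0.1385 0.05  ]
top rack [388. 278.] 0.73 [ 0.2863 -0.1857  0.    ]
top rack [257. 204.] 0.72 [0.5052 0.183  0.    ]
[np.float64(283.32660296254716), np.float64(185.7181165858962)]
```

View pics/w1.png

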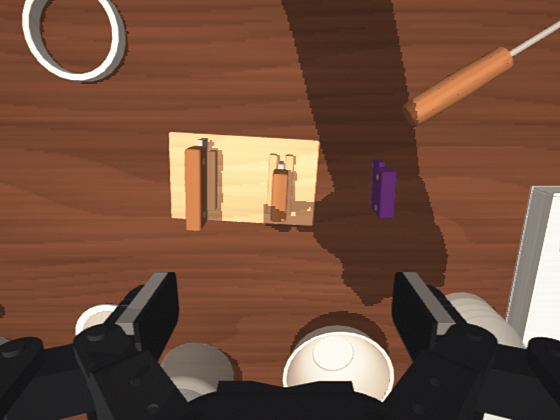

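The wrist view shows the short brown leaf at (280,188), the long leaf at (196,187) and the purple look-alike at (384,190). The choice holds. Next I'll measure its axis and position.

```bash
python3 - <<'E'
from h import *
np.set_printoptions(precision=4,suppress=True)
p=read_camera("wrist");im=p["image"]
cv2.imwrite("pics/crop.png",cv2.resize(im[120:240,160:410],None,fx=3.2,fy=3.2,interpolation=cv2.INTER_CUBIC))
hsv=cv2.cvtColor(im,cv2.COLOR_BGR2HSV)
print([hsv[y,x] for x,y in((280,185),(280,195),(195,185),(300,180),(235,150),(120,200))])
m=cv2.inRange(hsv,(12,60,170),(30,150,255));m[:, :150]=0;m[:,330:]=0;m[:120]=0;m[240:]=0
pts=cv2.findNonZero(m);r=cv2.minAreaRect(cv2.convexHull(pts));b=cv2.boxPoints(r)
w=np.array([atz(p,q,.008) for q in b]);print("rack",w,w.mean(0),[np.degrees(np.arctan2(*(w[i]-w[i-1])[[1,0]])) for i in range(4)],[np.linalg.norm(w[i]-w[i-1]) for i in range(4)])
E
```

```text
[array([ 12, 155, 221], dtype=uint8), array([ 12, 155, 220], dtype=uint8), array([ 12, 156, 220], dtype=uint8), array([ 24,  76, 253], dtype=uint8), array([ 23,  83, 253], dtype=uint8), array([  9, 152, 131], dtype=uint8)]
rack [[0.5651 0.0918 0.008 ]
 [0.4641 0.1069 0.008 ]
 [0.4727 0.2555 0.008 ]
 [0.5751 0.2521 0.008 ]] [0.5193 0.1766 0.008 ] [np.float64(-93.57197129588678), np.float64(171.50203596686572), np.float64(86.71351114124525), np.float64(-1.8473301026797901)] [np.float64(0.16065978013383067), np.float64(0.10211098312024006), np.float64(0.148807961753091), np.float64(0.1025217205863789)]
```

View pics/crop.png

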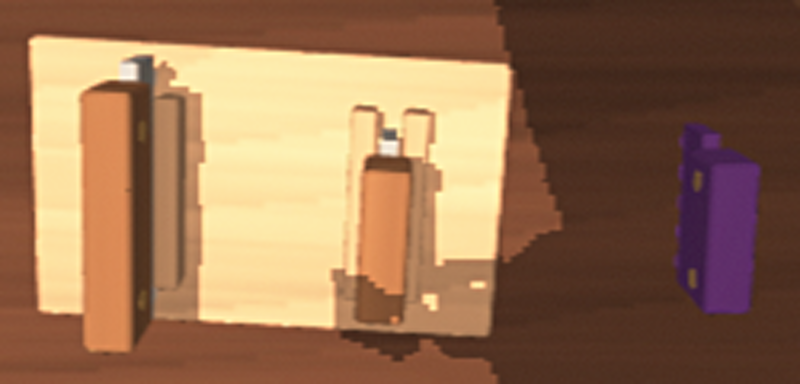

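```bash
python3 - <<'E'
from h import *
np.set_printoptions(precision=4,suppress=True)
p=read_camera("wrist")
f=lambda x,y,z:atz(p,(x/3.2+160-.35,y/3.2+120-.35),z)
R=np.array([f(*q,.008) for q in((33,37),(512,66),(490,335),(38,310))]);print(R,R.mean(0))
a=lambda d:np.degrees(np.arctan2(d[1],d[0]))
print("x-axis",a(R[0]-R[3]),a(R[1]-R[2]),"y",a(R[1]-R[0])-90,a(R[2]-R[3])-90)
for S in(((365,169),(411,171),(403,322),(357,320)),((82,94),(133,96),(130,350),(84,350))):
  G=np.array([f(*q,.064) for q in S]);print(G,G.mean(0),a(G[0]-G[3]),a(G[1]-G[2]),np.linalg.norm(G[0]-G[3]))
th=np.radians(a((R[0]-R[3])+(R[1]-R[2])));c=R.mean(0)
print("slot",c+38e-3*np.array([-np.sin(th),np.cos(th),0]))
print(status.observe()['eef_pos'])
p=read_camera("top")
for r in nets.find_in(p,"cradle")[:2]: print(r)
p=read_camera("scene")
for r in nets.place_of(p,"screw_top")[:2]: print(r,atz(p,r["uv"],.066))
E
```

```text
[[0.4649 0.1076 0.008 ]
 [0.4736 0.2555 0.008 ]
 [0.5615 0.2506 0.008 ]
 [0.5529 0.1015 0.008 ]] [0.5132 0.1788 0.008 ]
x-axis 175.99604644664797 176.81929817105754 y -3.389772313787418 -3.3279197480465825
[[0.4958 0.2112 0.064 ]
 [0.4964 0.2236 0.064 ]
 [0.5391 0.2215 0.064 ]
 [0.5385 0.2086 0.064 ]] [0.5175 0.2163 0.064 ] 176.52873344057164 177.1672583824649 0.042758878105726095
[[0.4758 0.1366 0.064 ]
 [0.4763 0.15   0.064 ]
 [0.5474 0.1446 0.064 ]
 [0.5474 0.1316 0.064 ]] [0.5117 0.1407 0.064 ] 176.05534364729277 175.63317755963007 0.07174757901445898
slot [0.5109 0.1409 0.008 ]
[0.5111 0.2214 0.2423]
{'extent': [358.7, 137.8, 420.4, 220.4], 'conf': 0.67}
{'uv': [227.3, 338.9], 'conf': 0.58} [ 0.5432 -0.2019  0.066 ]
```

Leaf at about (0.517, 0.2165), yaw -3.4°. Approaching and lowering onto it with the jaws part closed.

>>> play_rows(moves=[{"translation": [-6.3,-4.6,0],"spin": 0.059},{"translation": [0,0,30],"spin": 0},{"translation": [0,0,35],"spin": 0},{"translation": [0,0,35],"spin": 0},{"translation": [0,0,0],"spin": 0}], claw=90)

```text
t: 3.58
eef_pos: [0.5121, 0.2151, 0.1354]
ee_rot: [-0.092, -3.128, 0.006]
wrist_force: [-1.3, -1.0, -1.3]
gripper_width: 0.648
grip_force: 0.0
```

```bash
python3 - <<'E'
from h import *
np.set_printoptions(precision=4,suppress=True)
s=status.observe();print(s['eef_pos'],Ro.from_rotvec(s['ee_rot']).as_matrix()[:,0],s['gripper_width'])
p=read_camera("wrist");im=p["image"];print(proj(p,[.517,.2165,.064]))
hsv=cv2.cvtColor(im,cv2.COLOR_BGR2HSV)
m=cv2.inRange(hsv,(8,130,190),(16,175,235));n,l,st,c=cv2.connectedComponentsWithStats(m)
for i in np.argsort(-st[1:,4])[:3]+1:
    h=cv2.findNonZero((l==i).astype(np.uint8));b=cv2.boxPoints(cv2.minAreaRect(h));w=np.array([atz(p,q,.064) for q in b]);print(st[i],w,w.mean(0))
cv2.imwrite("pics/w2.png",im)
E
```

```text
[0.5121 0.2151 0.1354] [-0.9982  0.059   0.0121] 0.647924034867602
[np.float64(289.28500695457836), np.float64(239.28165530793495)]
[ 466   35   94   80 2513] [[0.4411 0.3141 0.064 ]
 [0.4135 0.3599 0.064 ]
 [0.4238 0.3684 0.064 ]
 [0.4522 0.3222 0.064 ]] [0.4327 0.3411 0.064 ]
[ 145  177   31  116 2340] [[0.4748 0.1364 0.064 ]
 [0.4744 0.1486 0.064 ]
 [0.5473 0.1444 0.064 ]
 [0.5478 0.131  0.064 ]] [0.5111 0.1401 0.064 ]
[277 205  22  29 509] [[0.4955 0.2106 0.064 ]
 [0.4962 0.2227 0.064 ]
 [0.5134 0.2219 0.064 ]
 [0.5126 0.2095 0.064 ]] [0.5044 0.2161 0.064 ]
```

View pics/w2.png

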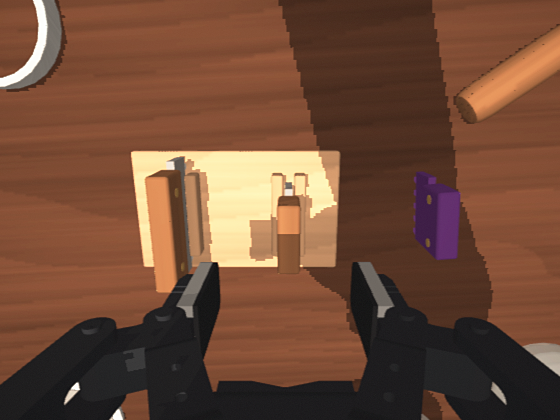

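The leaf sits between the jaws at (289,235), consistent with the first measurement. Letting the arm settle while going lower.

>>> play_rows(moves=[{"translation": [0,0,20],"spin": 0},{"translation": [0,0,20],"spin": 0},{"translation": [0,0,0],"spin": 0},{"translation": [0,0,0],"spin": 0},{"translation": [0,0,0],"spin": 0}])

```text
t: 4.05
eef_pos: [0.519, 0.2173, 0.1048]
ee_rot: [0.092, 3.137, 0.002]
wrist_force: [0.1, -0.2, -0.4]
gripper_width: 0.65
grip_force: 0.0
```

>>> play_rows(moves=[{"translation": [0,-1,15],"spin": 0},{"translation": [0,0,15],"spin": 0},{"translation": [0,0,12],"spin": 0},{"translation": [0,0,8],"spin": 0},{"translation": [0,0,4],"spin": 0}])

```text
t: 4.47
eef_pos: [0.518, 0.216, 0.0489]
ee_rot: [0.092, 3.139, 0.001]
wrist_force: [0.3, 0.1, -1.2]
gripper_width: 0.648
grip_force: 0.0
```

>>> play_rows(moves=[{"translation": [0,0,0],"spin": 0},{"translation": [0,0,0],"spin": 0},{"translation": [0,0,0],"spin": 0},{"translation": [0,0,0],"spin": 0},{"translation": [0,0,0],"spin": 0}])

```text
t: 4.88
eef_pos: [0.5179, 0.216, 0.049]
ee_rot: [0.092, 3.139, 0.001]
wrist_force: [-0.4, -0.1, -0.5]
gripper_width: 0.648
grip_force: 0.0
```

>>> play_rows(moves=[{"translation": [0,0,3],"spin": 0},{"translation": [0,0,0],"spin": 0},{"translation": [0,0,0],"spin": 0},{"translation": [0,0,0],"spin": 0},{"translation": [0,0,0],"spin": 0}])

```text
t: 5.3
eef_pos: [0.5173, 0.2158, 0.0453]
ee_rot: [-0.092, -3.14, -0.0]
wrist_force: [0.4, 0.5, -0.0]
gripper_width: 0.647
grip_force: 0.0
```

>>> play_rows(moves=[{"translation": [0,0,0],"spin": 0},{"translation": [0,0,0],"spin": 0},{"translation": [0,0,0],"spin": 0},{"translation": [0,0,0],"spin": 0},{"translation": [0,0,0],"spin": 0}], claw=255, newtons=40)

```text
t: 5.72
eef_pos: [0.5174, 0.2158, 0.0454]
ee_rot: [0.092, 3.14, -0.0]
wrist_force: [-0.2, -1.4, 0.1]
gripper_width: 0.155
grip_force: 40.7
```

>>> play_rows(moves=[{"translation": [0,0,0],"spin": 0},{"translation": [0,0,0],"spin": 0},{"translation": [0,0,0],"spin": 0},{"translation": [0,0,0],"spin": 0},{"translation": [0,0,0],"spin": 0}])

```text
t: 6.13
eef_pos: [0.5174, 0.2158, 0.0454]
ee_rot: [0.092, 3.14, 0.0]
wrist_force: [-0.0, -0.1, 1.9]
gripper_width: 0.157
grip_force: 40.7
```

>>> play_rows(moves=[{"translation": [0,0,-6],"spin": 0},{"translation": [0,0,-12],"spin": 0},{"translation": [0,0,-25],"spin": 0},{"translation": [0,0,-36],"spin": 0},{"translation": [0,0,-36],"spin": 0}])

```text
t: 6.55
eef_pos: [0.5159, 0.2155, 0.1607]
ee_rot: [-0.092, -3.137, 0.001]
wrist_force: [1.7, -0.3, -0.0]
gripper_width: 0.153
grip_force: 40.4
```

>>> play_rows(moves=[{"translation": [0,0,-30],"spin": 0},{"translation": [0,-20,0],"spin": 0},{"translation": [-5,-36,0],"spin": 0},{"translation": [-6,-38,0],"spin": 0},{"translation": [-6,-38,0],"spin": 0}])

```text
t: 6.97
eef_pos: [0.5264, 0.0822, 0.1909]
ee_rot: [0.089, 3.14, 0.0]
wrist_force: [0.4, -0.2, -1.1]
gripper_width: 0.158
grip_force: 40.5
```

>>> play_rows(moves=[{"translation": [-6,-38,0],"spin": 0},{"translation": [-6,-38,0],"spin": 0},{"translation": [-6,-38,0],"spin": 0},{"translation": [-6,-38,0],"spin": 0},{"translation": [-6,-30,0],"spin": 0}])

```text
t: 7.38
eef_pos: [0.5455, -0.1031, 0.1905]
ee_rot: [0.095, 3.14, -0.001]
wrist_force: [0.6, 0.4, -1.2]
gripper_width: 0.153
grip_force: 40.6
```

>>> play_rows(moves=[{"translation": [0,0,0],"spin": 0},{"translation": [0,0,0],"spin": 0},{"translation": [0,0,0],"spin": 0},{"translation": [0,0,0],"spin": 0},{"translation": [0,0,0],"spin": 0}])

```text
t: 7.8
eef_pos: [0.5456, -0.0991, 0.1903]
ee_rot: [-0.089, -3.14, -0.001]
wrist_force: [0.8, 0.3, -1.5]
gripper_width: 0.155
grip_force: 40.5
```

```bash
python3 - <<'E'
from h import *
np.set_printoptions(precision=4,suppress=True)
s=status.observe();print(s['eef_pos'],Ro.from_rotvec(s['ee_rot']).as_matrix()[:,0],s['gripper_width'],s['wrist_force'])
p=read_camera("wrist");cv2.imwrite("pics/w3.png",p["image"])
for n in("screw_top","cradle"):
  for r in nets.place_of(p,n)[:2]: print(r,atz(p,r["uv"],.066 if n[0]=='s' else 0))
t=read_camera("top")
for r in nets.place_of(t,"screw_top")[:2]: print(r,atz(t,r["uv"],.066))
cv2.imwrite("pics/t3.png",cv2.resize(t["image"][100:260,340:480],None,fx=5,fy=3.75*4/3*.75,interpolation=cv2.INTER_CUBIC))
E
```

```text
[ 0.5456 -0.0991  0.1903] [-0.9984  0.0569  0.0003] 0.1547032834980165 [ 0.7904  0.3188 -1.5396]
{'uv': [139.6, 217.1], 'conf': 0.86} [ 0.5477 -0.207   0.066 ]
{'uv': [167.8, 196.4], 'conf': 0.83} [ 0.5484 -0.2066  0.    ]
```

View pics/w3.png

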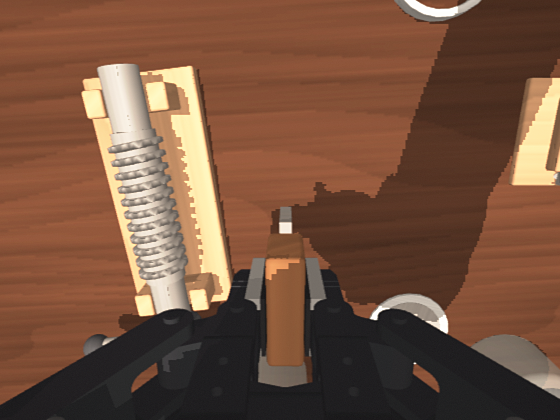

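The cradle runs from (140,70) to (190,300), with its thread centre near (148,207). The leaf hangs straight in the jaws at (285,270). Next I'll fit the screw axis.

```bash
python3 - <<'E'
from h import *
np.set_printoptions(precision=4,suppress=True)
p=read_camera("wrist");im=p["image"]
hsv=cv2.cvtColor(im,cv2.COLOR_BGR2HSV);m=((hsv[...,1]<55)&(hsv[...,2]>60)).astype(np.uint8);m[:,:90]=0;m[:,205:]=0;m[:62]=0;m[290:]=0
n,l,st,c=cv2.connectedComponentsWithStats(cv2.morphologyEx(m,cv2.MORPH_CLOSE,np.ones((5,5))));i=1+np.argmax(st[1:,4]);print(st[i])
P=[]
for y in range(70,288,3):
    x=np.where(l[y]==i)[0]
    if len(x): P.append(np.r_[atz(p,((x[0]+x[-1])/2,y),.046)[:2],x[0],x[-1],y])
P=np.array(P);print(P[::6])
k=np.polyfit(P[:,0],P[:,1],1);r=P[:,1]-np.polyval(k,P[:,0]);g=abs(r)<.003;k=np.polyfit(P[g,0],P[g,1],1)
print("axis angle deg",np.degrees(np.arctan(k[0])),"y at .545:",np.polyval(k,.545),g.sum(),r.std())
f=lambda u,v:atz(p,(u,v),.014)
a=lambda d:np.degrees(np.arctan2(d[1],d[0]))
print("board edge",a(f(232,285)-f(193,67)),a(f(193,67)-f(85,79))-90,f(193,67),f(85,79))
E
```

```text
[   98    64    91   226 10362]
[[  0.4443  -0.2125  99.     139.      70.    ]
 [  0.4564  -0.2119 103.     143.      88.    ]
 [  0.4689  -0.2112 107.     147.     106.    ]
 [  0.4818  -0.2106 112.     150.     124.    ]
 [  0.495   -0.2088 113.     160.     142.    ]
 [  0.5085  -0.21   115.     161.     160.    ]
 [  0.5225  -0.2077 117.     171.     178.    ]
 [  0.5369  -0.2066 126.     171.     196.    ]
 [  0.5516  -0.2062 126.     178.     214.    ]
 [  0.5668  -0.205  133.     180.     232.    ]
 [  0.5825  -0.2046 135.     185.     250.    ]
 [  0.5985  -0.205  140.     185.     268.    ]
 [  0.6153  -0.2025 152.     185.     286.    ]]
axis angle deg 3.0621083155926554 y at .545: -0.20673361755444075 73 0.0008953522652765373
board edge 3.5697118261392102 2.5904653350074796 [ 0.4419 -0.1671  0.014 ] [ 0.4458 -0.2542  0.014 ]
```

>>> play_rows(moves=[{"translation": [0,0,0],"spin": -0.111},{"translation": [1,-36,0],"spin": 0},{"translation": [1,-36,0],"spin": 0},{"translation": [1.4,-35.5,0],"spin": 0},{"translation": [0,0,20],"spin": 0}])

```text
t: 8.52
eef_pos: [0.551, -0.2153, 0.1739]
ee_rot: [-0.073, 3.133, -0.012]
wrist_force: [1.5, 0.1, -1.6]
gripper_width: 0.156
grip_force: 40.5
```

>>> play_rows(moves=[{"translation": [0,0,30],"spin": 0},{"translation": [0,0,20],"spin": 0},{"translation": [0,0,5],"spin": 0},{"translation": [0,0,0],"spin": 0},{"translation": [0,0,0],"spin": 0}])

```text
t: 8.93
eef_pos: [0.5484, -0.2079, 0.116]
ee_rot: [-0.082, 3.14, -0.0]
wrist_force: [0.2, 0.7, -0.5]
gripper_width: 0.157
grip_force: 40.5
```

>>> play_rows(moves=[{"translation": [0,0,0],"spin": 0},{"translation": [0,0,0],"spin": 0},{"translation": [0,0,0],"spin": 0},{"translation": [0,0,0],"spin": 0},{"translation": [0,0,0],"spin": 0}])

```text
t: 9.35
eef_pos: [0.5484, -0.208, 0.1159]
ee_rot: [-0.082, 3.14, -0.001]
wrist_force: [-0.0, 0.0, -1.5]
gripper_width: 0.156
grip_force: 40.5
```

```bash
python3 - <<'E'
from h import *
np.set_printoptions(precision=4,suppress=True)
s=status.observe();print(s['eef_pos'],Ro.from_rotvec(s['ee_rot']).as_matrix(),s['gripper_width'],s['wrist_force'])
p=read_camera("wrist");cv2.imwrite("pics/w4.png",p["image"])
q=read_camera("scene");u=[int(v) for v in proj(q,[.548,-.2066,.08])];print(u)
cv2.imwrite("pics/s4.png",np.hstack([cv2.resize(p["image"],(400,300)),cv2.resize(q["image"][u[1]-45:u[1]+45,u[0]-60:u[0]+60],(400,300),interpolation=cv2.INTER_CUBIC)]))
E
```

```text
[ 0.5484 -0.208   0.1159] [[-0.9986 -0.0523  0.001 ]
 [-0.0523  0.9986 -0.0004]
 [-0.0009 -0.0004 -1.    ]] 0.15560153260209927 [-0.0388  0.0031 -1.4607]
[227, 338]
```

View pics/s4.png

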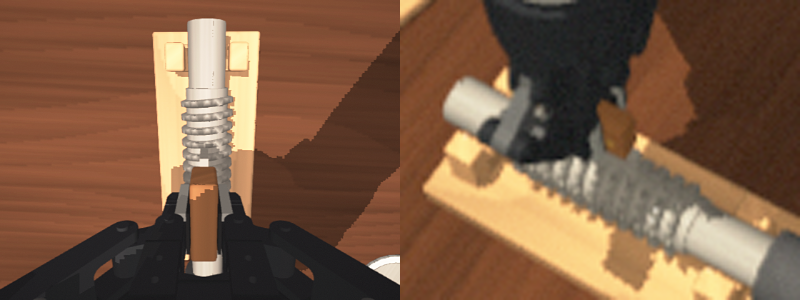

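Leaf aligned with the screw (column 204 against 207 for the screw axis). Nudging +1.2 mm in y and approaching the crests.

>>> play_rows(moves=[{"translation": [0,1.2,3],"spin": 0},{"translation": [0,0,4],"spin": 0},{"translation": [0,0,3],"spin": 0},{"translation": [0,0,0],"spin": 0},{"translation": [0,0,0],"spin": 0}])

```text
t: 9.87
eef_pos: [0.5475, -0.2065, 0.1047]
ee_rot: [0.082, -3.139, -0.001]
wrist_force: [-0.5, -0.3, -0.2]
gripper_width: 0.161
grip_force: 40.5
```

>>> play_rows(moves=[{"translation": [0,0,0.3],"spin": 0},{"translation": [0,0,0.3],"spin": 0},{"translation": [0,0,0.4],"spin": 0},{"translation": [0,0,0],"spin": 0},{"translation": [0,0,0],"spin": 0}])

```text
t: 10.28
eef_pos: [0.548, -0.2068, 0.1044]
ee_rot: [-0.082, 3.14, -0.0]
wrist_force: [-0.1, 0.2, -1.0]
gripper_width: 0.159
grip_force: 40.5
```

>>> play_rows(moves=[{"translation": [0,0,0.3],"spin": 0},{"translation": [0,0,0.3],"spin": 0},{"translation": [0,0,0.4],"spin": 0},{"translation": [0,0,0],"spin": 0},{"translation": [0,0,0],"spin": 0}])

```text
t: 10.7
eef_pos: [0.548, -0.2068, 0.1034]
ee_rot: [-0.082, 3.14, -0.0]
wrist_force: [0.1, 0.4, 0.5]
gripper_width: 0.156
grip_force: 40.6
```

>>> play_rows(moves=[{"translation": [0,0,0.3],"spin": 0},{"translation": [0,0,0.3],"spin": 0},{"translation": [0,0,0.4],"spin": 0},{"translation": [0,0,0],"spin": 0},{"translation": [0,0,0],"spin": 0}])

```text
t: 11.12
eef_pos: [0.5481, -0.2068, 0.1031]
ee_rot: [-0.082, 3.14, -0.0]
wrist_force: [-1.8, 0.0, 5.0]
gripper_width: 0.161
grip_force: 41.5
```

>>> play_rows(moves=[{"translation": [0.5,0,0],"spin": 0},{"translation": [0.5,0,0],"spin": 0},{"translation": [0.5,0,0],"spin": 0},{"translation": [0,0,0],"spin": 0},{"translation": [0,0,0],"spin": 0}])

```text
t: 11.53
eef_pos: [0.5478, -0.2069, 0.1031]
ee_rot: [-0.082, 3.138, -0.0]
wrist_force: [1.1, 1.5, 5.6]
gripper_width: 0.157
grip_force: 41.4
```

>>> play_rows(moves=[{"translation": [0.5,0,0],"spin": 0},{"translation": [0.5,0,0],"spin": 0},{"translation": [0,0,0],"spin": 0},{"translation": [0,0,0],"spin": 0},{"translation": [0,0,0],"spin": 0}])

```text
t: 11.95
eef_pos: [0.5471, -0.2072, 0.1032]
ee_rot: [-0.082, 3.137, -0.001]
wrist_force: [2.8, 1.9, 5.8]
gripper_width: 0.157
grip_force: 41.4
```

>>> play_rows(moves=[{"translation": [0.5,0,0],"spin": 0},{"translation": [0.5,0,0],"spin": 0},{"translation": [0.5,0,0],"spin": 0},{"translation": [0,0,0],"spin": 0},{"translation": [0,0,0],"spin": 0}])

```text
t: 12.37
eef_pos: [0.5457, -0.2076, 0.1033]
ee_rot: [-0.082, 3.137, -0.002]
wrist_force: [3.2, 0.1, 5.5]
gripper_width: 0.155
grip_force: 41.4
```

>>> play_rows(moves=[{"translation": [0.5,0,0],"spin": 0},{"translation": [0.5,0,0],"spin": 0},{"translation": [0.5,0,0],"spin": 0},{"translation": [0,0,0],"spin": 0},{"translation": [0,0,0],"spin": 0}])

```text
t: 12.78
eef_pos: [0.544, -0.2078, 0.1032]
ee_rot: [-0.082, 3.137, -0.002]
wrist_force: [3.8, 0.5, 4.6]
gripper_width: 0.154
grip_force: 41.5
```

>>> play_rows(moves=[{"translation": [0.5,0,0],"spin": 0},{"translation": [0.5,0,0],"spin": 0},{"translation": [0.5,0,0],"spin": 0},{"translation": [0,0,0],"spin": 0},{"translation": [0,0,0],"spin": 0}])

```text
t: 13.2
eef_pos: [0.5396, -0.2068, 0.1012]
ee_rot: [0.081, -3.138, -0.001]
wrist_force: [0.5, -0.3, -0.5]
gripper_width: 0.154
grip_force: 40.7
```

It dropped into a groove with no lateral load. Lowering gently.

>>> play_rows(moves=[{"translation": [0,0,0.3],"spin": 0},{"translation": [0,0,0.3],"spin": 0},{"translation": [0,0,0.4],"spin": 0},{"translation": [0,0,0],"spin": 0},{"translation": [0,0,0],"spin": 0}])

```text
t: 13.62
eef_pos: [0.5404, -0.2069, 0.1008]
ee_rot: [0.082, -3.139, -0.001]
wrist_force: [0.1, 0.1, -1.2]
gripper_width: 0.154
grip_force: 40.5
```

>>> play_rows(moves=[{"translation": [0,0,0.3],"spin": 0},{"translation": [0,0,0.3],"spin": 0},{"translation": [0,0,0.3],"spin": 0},{"translation": [0,0,0],"spin": 0},{"translation": [0,0,0],"spin": 0}])

```text
t: 14.03
eef_pos: [0.541, -0.2071, 0.1004]
ee_rot: [-0.082, 3.141, 0.0]
wrist_force: [-0.5, 0.3, -1.3]
gripper_width: 0.153
grip_force: 40.5
```

>>> play_rows(moves=[{"translation": [-0.5,0,0.2],"spin": 0},{"translation": [-0.5,0,0.2],"spin": 0},{"translation": [0,0,0.2],"spin": 0},{"translation": [0,0,0],"spin": 0},{"translation": [0,0,0],"spin": 0}])

```text
t: 14.45
eef_pos: [0.5414, -0.2071, 0.0998]
ee_rot: [0.082, -3.139, 0.0]
wrist_force: [-3.9, -0.3, 2.8]
gripper_width: 0.155
grip_force: 40.8
```

>>> play_rows(moves=[{"translation": [0.4,0,0],"spin": 0},{"translation": [0.4,0,0],"spin": 0},{"translation": [0,0,0.2],"spin": 0},{"translation": [0,0,0],"spin": 0},{"translation": [0,0,0],"spin": 0}])

```text
t: 14.87
eef_pos: [0.5412, -0.2071, 0.0996]
ee_rot: [-0.082, 3.14, 0.0]
wrist_force: [-1.7, -0.6, 1.6]
gripper_width: 0.16
grip_force: 40.8
```

>>> play_rows(moves=[{"translation": [0.3,0,0.2],"spin": 0},{"translation": [0,0,0.2],"spin": 0},{"translation": [0,0,0],"spin": 0},{"translation": [0,0,0],"spin": 0},{"translation": [0,0,0],"spin": 0}])

```text
t: 15.28
eef_pos: [0.5411, -0.2071, 0.0994]
ee_rot: [-0.082, 3.14, -0.0]
wrist_force: [-1.3, -0.6, 1.7]
gripper_width: 0.158
grip_force: 41.0
```

>>> play_rows(moves=[{"translation": [0.2,0,0.2],"spin": 0},{"translation": [0,0,0.2],"spin": 0},{"translation": [0,0,0],"spin": 0},{"translation": [0,0,0],"spin": 0},{"translation": [0,0,0],"spin": 0}])

```text
t: 15.7
eef_pos: [0.5411, -0.2071, 0.0993]
ee_rot: [-0.082, 3.139, -0.0]
wrist_force: [-0.9, 1.4, 5.6]
gripper_width: 0.155
grip_force: 41.4
```

Fully home: 4 mm below the crest contact, with a press of about 7 N. Holding for over 1 s.

>>> play_rows(moves=[{"translation": [0,0,0],"spin": 0},{"translation": [0,0,0],"spin": 0},{"translation": [0,0,0],"spin": 0},{"translation": [0,0,0],"spin": 0},{"translation": [0,0,0],"spin": 0}])

```text
t: 16.12
eef_pos: [0.5411, -0.2071, 0.0993]
ee_rot: [-0.082, 3.139, -0.0]
wrist_force: [-1.7, 1.7, 6.1]
gripper_width: 0.156
grip_force: 41.4
```

>>> play_rows(moves=[{"translation": [0,0,0],"spin": 0},{"translation": [0,0,0],"spin": 0},{"translation": [0,0,0],"spin": 0},{"translation": [0,0,0],"spin": 0},{"translation": [0,0,0],"spin": 0}])

```text
t: 16.53
eef_pos: [0.5411, -0.2072, 0.0993]
ee_rot: [-0.082, 3.139, -0.0]
wrist_force: [-0.8, 0.1, 5.6]
gripper_width: 0.157
grip_force: 41.4
```

>>> play_rows(moves=[{"translation": [0,0,0],"spin": 0},{"translation": [0,0,0],"spin": 0},{"translation": [0,0,0],"spin": 0},{"translation": [0,0,0],"spin": 0},{"translation": [0,0,0],"spin": 0}])

```text
t: 16.95
eef_pos: [0.5411, -0.2072, 0.0993]
ee_rot: [-0.082, 3.139, -0.0]
wrist_force: [-2.2, 1.1, 4.8]
gripper_width: 0.154
grip_force: 41.4
```

```bash
python3 - <<'E'
from h import *
np.set_printoptions(precision=4,suppress=True)
s=status.observe();print(s['t'],s['eef_pos'],s['wrist_force'],s['torque'])
p=read_camera("wrist");q=read_camera("scene");u=[int(v) for v in proj(q,[.541,-.2066,.08])]
cv2.imwrite("pics/s5.png",np.hstack([cv2.resize(p["image"][120:420,100:460],(400,334)),cv2.resize(q["image"][u[1]-50:u[1]+50,u[0]-60:u[0]+60],(400,334),interpolation=cv2.INTER_CUBIC)]))
E
```

```text
16.95 [ 0.5411 -0.2072  0.0993] [-2.1667  1.1068  4.8314] [ 0.1951  0.3708 -0.0165]
```

View pics/s5.png

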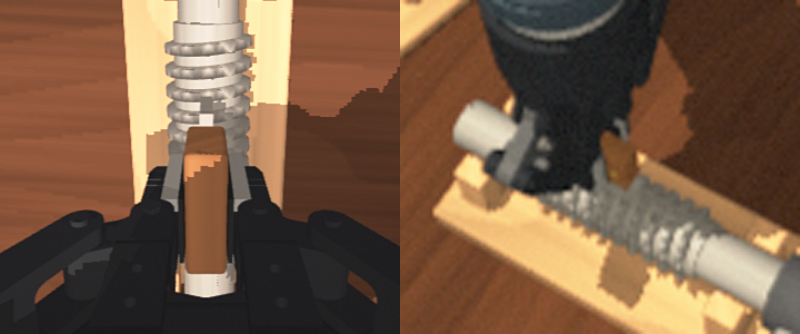

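The leaf sits centred on the screw (206 against 208), flat and down in the threads. Lifting out and returning.

>>> play_rows(moves=[{"translation": [0,0,-3],"spin": 0},{"translation": [0,0,-6],"spin": 0},{"translation": [0,0,-20],"spin": 0},{"translation": [0,0,-35],"spin": 0},{"translation": [0,0,-35],"spin": 0}])

```text
t: 17.47
eef_pos: [0.5395, -0.2064, 0.1976]
ee_rot: [0.082, -3.137, -0.003]
wrist_force: [0.6, -0.7, -0.5]
gripper_width: 0.159
grip_force: 40.5
```

>>> play_rows(moves=[{"translation": [0,0,0],"spin": 0.111},{"translation": [4.4,38,0],"spin": 0},{"translation": [4.4,38,0],"spin": 0},{"translation": [4.4,38,0],"spin": 0},{"translation": [4.4,38,0],"spin": 0}])

```text
t: 17.88
eef_pos: [0.5319, -0.053, 0.198]
ee_rot: [0.094, 3.139, 0.001]
wrist_force: [0.3, -0.2, -1.3]
gripper_width: 0.157
grip_force: 40.5
```

>>> play_rows(moves=[{"translation": [4.4,38,0],"spin": 0},{"translation": [4.4,38,0],"spin": 0},{"translation": [4.4,38,0],"spin": 0},{"translation": [4.4,38,0],"spin": 0},{"translation": [4.4,38,0],"spin": 0}])

```text
t: 18.3
eef_pos: [0.521, 0.1386, 0.1981]
ee_rot: [0.092, 3.14, 0.001]
wrist_force: [1.0, -0.5, -1.8]
gripper_width: 0.16
grip_force: 40.5
```

>>> play_rows(moves=[{"translation": [4.4,38,0],"spin": 0},{"translation": [4.3,38,0],"spin": 0},{"translation": [0,0,0],"spin": 0},{"translation": [0,0,0],"spin": 0},{"translation": [0,0,0],"spin": 0}])

```text
t: 18.72
eef_pos: [0.5169, 0.2128, 0.1977]
ee_rot: [-0.092, -3.14, 0.001]
wrist_force: [-0.9, 0.5, -0.5]
gripper_width: 0.156
grip_force: 40.5
```

>>> play_rows(moves=[{"translation": [0,0,25],"spin": 0},{"translation": [0,0,30],"spin": 0},{"translation": [0,0,30],"spin": 0},{"translation": [0,0,0],"spin": 0},{"translation": [0,0,0],"spin": 0}])

```text
t: 19.13
eef_pos: [0.5154, 0.211, 0.1116]
ee_rot: [-0.096, -3.136, 0.002]
wrist_force: [-0.7, 0.4, -0.8]
gripper_width: 0.157
grip_force: 40.5
```

>>> play_rows(moves=[{"translation": [0,0,0],"spin": 0},{"translation": [0,0,0],"spin": 0},{"translation": [0,0,0],"spin": 0},{"translation": [0,0,0],"spin": 0},{"translation": [0,0,0],"spin": 0}])

```text
t: 19.55
eef_pos: [0.5178, 0.2132, 0.114]
ee_rot: [0.092, 3.138, 0.001]
wrist_force: [-0.3, 0.1, -1.2]
gripper_width: 0.159
grip_force: 40.5
```

```bash
python3 - <<'E'
from h import *
np.set_printoptions(precision=4,suppress=True)
s=status.observe();p=s['eef_pos'];R=Ro.from_rotvec(s['ee_rot']).as_matrix()
print(s['t'],p,R[:,0],R[:,2],"yaw",np.degrees(np.arctan2(R[1,0],R[0,0])),"to go (tool mm)",R.T@(np.array([.5174,.2158,.0454])-p)*1e3)
E
```

```text
19.55 [0.5178 0.2132 0.114 ] [-0.9983  0.0587 -0.002 ] [ 0.002   0.0007 -1.    ] yaw 176.6330158472098 to go (tool mm) [ 0.7035  2.4947 68.5571]
```

>>> play_rows(moves=[{"translation": [0.5,2.6,10],"spin": 0},{"translation": [0,0,15],"spin": 0},{"translation": [0,0,15],"spin": 0},{"translation": [0,0,4],"spin": 0},{"translation": [0,0,0],"spin": 0}])

```text
t: 19.97
eef_pos: [0.515, 0.2153, 0.067]
ee_rot: [-0.092, -3.137, 0.002]
wrist_force: [0.7, 0.5, -0.6]
gripper_width: 0.158
grip_force: 40.6
```

>>> play_rows(moves=[{"translation": [0,0,0],"spin": 0},{"translation": [0,0,0],"spin": 0},{"translation": [0,0,0],"spin": 0},{"translation": [0,0,0],"spin": 0},{"translation": [0,0,0],"spin": 0}])

```text
t: 20.38
eef_pos: [0.5172, 0.2157, 0.0694]
ee_rot: [0.092, 3.139, 0.001]
wrist_force: [0.1, 0.0, -1.2]
gripper_width: 0.163
grip_force: 40.6
```

Position is within 0.2 mm. Going down slowly into the slot.

>>> play_rows(moves=[{"translation": [0,0,3],"spin": 0},{"translation": [0,0,3],"spin": 0},{"translation": [0,0,2],"spin": 0},{"translation": [0,0,2],"spin": 0},{"translation": [0,0,0],"spin": 0}])

```text
t: 20.8
eef_pos: [0.5162, 0.2155, 0.0581]
ee_rot: [-0.092, -3.139, 0.0]
wrist_force: [-0.3, -0.6, -0.2]
gripper_width: 0.157
grip_force: 40.6
```

>>> play_rows(moves=[{"translation": [0,0,2],"spin": 0},{"translation": [0,0,2],"spin": 0},{"translation": [0,0,1],"spin": 0},{"translation": [0,0,0],"spin": 0},{"translation": [0,0,0],"spin": 0}])

```text
t: 21.22
eef_pos: [0.5166, 0.2156, 0.0537]
ee_rot: [-0.092, -3.14, -0.0]
wrist_force: [1.1, 0.3, -0.9]
gripper_width: 0.157
grip_force: 40.6
```

Tips are below the rail tops with no contact force, so the leaf is in the slot.

>>> play_rows(moves=[{"translation": [0,0,2],"spin": 0},{"translation": [0,0,2],"spin": 0},{"translation": [0,0,2],"spin": 0},{"translation": [0,0,1],"spin": 0},{"translation": [0,0,0],"spin": 0}])

```text
t: 21.63
eef_pos: [0.5164, 0.2155, 0.0464]
ee_rot: [-0.092, -3.14, 0.0]
wrist_force: [-0.5, -0.5, -0.9]
gripper_width: 0.157
grip_force: 40.6
```

>>> play_rows(moves=[{"translation": [0,0,0.5],"spin": 0},{"translation": [0,0,0.5],"spin": 0},{"translation": [0,0,0],"spin": 0},{"translation": [0,0,0],"spin": 0},{"translation": [0,0,0],"spin": 0}])

```text
t: 22.05
eef_pos: [0.5168, 0.2156, 0.0459]
ee_rot: [0.092, 3.14, 0.0]
wrist_force: [-0.2, 0.0, -0.6]
gripper_width: 0.152
grip_force: 40.6
```

>>> play_rows(moves=[{"translation": [0,0,0.4],"spin": 0},{"translation": [0,0,0],"spin": 0},{"translation": [0,0,0],"spin": 0},{"translation": [0,0,0],"spin": 0},{"translation": [0,0,0],"spin": 0}])

```text
t: 22.47
eef_pos: [0.5167, 0.2157, 0.0454]
ee_rot: [0.092, 3.14, 0.0]
wrist_force: [0.8, -1.2, -0.2]
gripper_width: 0.156
grip_force: 40.6
```

>>> play_rows(moves=[{"translation": [0,0,0],"spin": 0},{"translation": [0,0,0],"spin": 0},{"translation": [0,0,0],"spin": 0},{"translation": [0,0,0],"spin": 0},{"translation": [0,0,0],"spin": 0}], claw=90)

```text
t: 22.88
eef_pos: [0.5168, 0.2156, 0.0455]
ee_rot: [0.092, 3.14, 0.0]
wrist_force: [0.6, 0.1, 0.8]
gripper_width: 0.647
grip_force: 0.0
```

>>> play_rows(moves=[{"translation": [0,0,0],"spin": 0},{"translation": [0,0,-10],"spin": 0},{"translation": [0,0,-20],"spin": 0},{"translation": [0,0,-30],"spin": 0},{"translation": [0,0,-35],"spin": 0}])

```text
t: 23.3
eef_pos: [0.5151, 0.2151, 0.1405]
ee_rot: [-0.092, -3.137, 0.002]
wrist_force: [-0.2, 0.3, 0.2]
gripper_width: 0.642
grip_force: 0.0
```

>>> play_rows(moves=[{"translation": [0,0,-35],"spin": 0},{"translation": [0,0,-35],"spin": 0},{"translation": [0,0,0],"spin": 0},{"translation": [0,0,0],"spin": 0},{"translation": [0,0,0],"spin": 0}])

```text
t: 23.72
eef_pos: [0.5167, 0.2156, 0.2107]
ee_rot: [0.092, 3.14, 0.0]
wrist_force: [0.2, -0.1, 0.3]
gripper_width: 0.649
grip_force: 0.0
```

```bash
python3 - <<'E'
from h import *
s=status.observe();print(s['t'],s['eef_pos'],s['wrist_force'])
p=read_camera("wrist");cv2.imwrite("pics/w6.png",p["image"])
for n in("short_grip","long_grip"):
  for r in nets.place_of(p,n)[:2]: print(n,r,atz(p,r["uv"],.05))
E
```

```text
23.7167 [0.51666537 0.21558473 0.21071913] [ 0.18997912 -0.12632854  0.33407411]
short_grip {'uv': [403.5, 187.1], 'conf': 0.91} [0.51619858 0.31288612 0.05      ]
short_grip {'uv': [287.3, 192.7], 'conf': 0.67} [0.51529299 0.21716076 0.05      ]
long_grip {'uv': [193.0, 190.5], 'conf': 0.84} [0.50885701 0.13965851 0.05      ]
long_grip {'uv': [360.6, 395.6], 'conf': 0.54} [0.72465766 0.27768598 0.05      ]
```

View pics/w6.png

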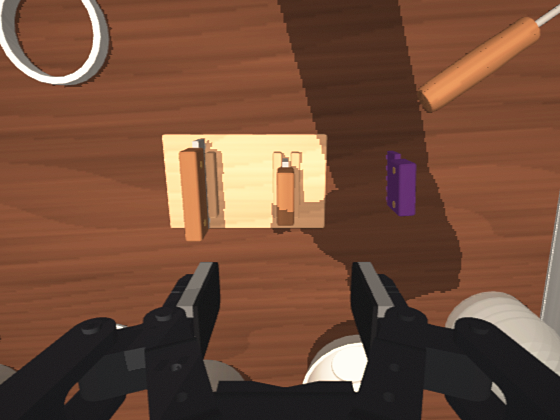

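The short leaf stands upright in its own slot at (286,193), the long leaf is untouched at (193,190), and the jaws are clear.

```bash
python3 -c "
from h import *
print(job.sign_off())"
```

```text
the job is handed in; nothing more can be done
None
```

The short leaf was felt into the threads and seated fully home, held there over 1 s at about 7 N, then put back upright in its own rack slot and released; the job is handed in, and the sign-off returned no verdict.

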